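# Seat a vial stopper with the guarded press

### The job

Seat the rubber stopper in the vial: push the vial's sled by its upright lug along its channel until it is fully home against the stop, then reach down through the window in the press guard, press the lever's black pad down until the stopper is fully seated, and let the lever spring back up. Only push and press, pinch and lift nothing, and do not touch the guard, the vial or its stopper. Leave the tube rack, jar, spare vial and pen as they stand.

Things in the scene. Friction and masses are not known exactly. Their poses are not given: they have to be found in the camera images.
- press: The fixed stopper press: grey painted base 10 mm thick with an aluminium channel. Origin on the work surface, straight under the lever's nose; x = the direction in which the sled is pushed, from the channel's open end to its stop, y to the left, z up. The channel lies along y = 0 from x = -235 mm to the stop, between rails 9 mm wide, z up to 24 mm, at y = +-24 to 33 mm.
- guard: Fixed white guard over the press, same origin and axes. Outside x = +-54 mm, y = -106 to +94 mm; roof 5 mm thick, top at z = 125 mm, with the window between bars 14 to 16 mm wide and, beyond y = +16 mm, a clear pane. Sides are clear panels; the front (-x) one has an opening, y = +-32 mm, up to z = 90 mm, for the sled and vial. Must not be touched.
- window (a point): The centre of the rectangular window in the guard's roof, at the top of the roof: (0, -44, 125) mm in the press frame, axes as the press. The opening is 76 mm along x and 92 mm along y. The lever's pad lies straight below its centre.
- lever (a joint): Lever angle, rad: 0 = up (rest), grows as the pad goes down, stop at 0.18. Hinge along the press's x at y = +75, z = 88 mm; nose 75 mm, pad centre 119 mm from it. A spring lifts it back. At the pad it takes about 2 N at first, 8 N while the stopper moves; the stopper starts to move at about 0.04 and is seated at about 0.15 (pad 17 mm down), where the lever stops hard.
- lever_pad (a point): The centre of the top face of the lever's black pad, 36 x 36 mm; at rest at (0, -44, 108) mm in the press frame, 17 mm below the top of the guard's roof. It moves with the lever.
- sled: The loose aluminium sled in the channel, 0.25 to 0.5 kg: a plate 44 mm wide and 10 mm thick, from x = -114 to +21 mm of its own frame, with the lug at its near end and the vial standing on its far end. Its origin is under the vial's axis, on the plate's underside (10 mm above the work surface); axes as the press. Fully home, its origin is at x = about +2 mm in the press frame; it starts 45 to 70 mm short. Sliding it takes 3 to 9 N.
- lug (a point): The centre of the lug's outer (-x) face, the face to push: (-114, 0, 30) mm in the sled frame, 40 mm above the work surface. The lug is an upright plate 40 mm wide, 10 mm thick, its top 58 mm above the work surface. With the sled home this face is 58 mm in front of the guard.
- vial: The glass vial fixed on the sled, 24 mm across and 42 mm tall, with its dark rubber stopper, 20 mm across, standing proud in its mouth (top of the stopper at about 76 mm above the work surface). Origin at the middle of its underside, z up. Not to be touched.
- stopper (a joint): How far the vial's stopper has been pushed in, m: 0 = proud by 8 mm, 0.008 = fully seated. It stays where it is pushed to and takes about 6 N to move.
- tube_rack: Bystander: aluminium rack of stoppered glass tubes, 90 x 150 mm and 108 mm tall. Origin at the middle of its underside.
- jar: Bystander: amber jar 60 mm across, 75 mm tall. Origin at the middle of its underside.
- spare_vial: Bystander: a separate vial like the one on the sled, already stoppered, 24 mm across and 48 mm tall, standing on the trolley. Origin at the middle of its underside.
- pen: Bystander: marker pen lying flat, 135 mm long along its x, 14 mm wide. Origin under it, near the middle.
Mind the look-alikes: they are no part of the job. What is shaped like the sled but blue or brown is not meant.

How it is judged (in metres and radians):
On the way, in this order (a step that is already met when the one before it is completed fails the run):
1. the sled is home against the stop (x of sled in the frame of press above -0.004 m), for 0.2 s.
2. the lever is pressed down and the stopper is seated (x of sled in the frame of press above -0.004 m and value of joint lever above 0.11 rad and value of joint stopper above 0.0065 m), for 0.1 s.
At the end, for the whole second after the job is handed in: The sled rests flat in its channel within about 6 mm of the stop (its origin beyond x = -4 mm in the press frame), the stopper is pushed in at least 6.5 of 8 mm, and the lever is back up (below 0.02 rad) (x of sled in the frame of press above -0.004 m and value of joint stopper above 0.0065 m and value of joint lever below 0.02 rad and z of sled in the frame of press below 0.014 m and angle between sled's own z axis and vertical below 0.1 rad and linear speed of sled below 0.02 m/s); the robot touches nothing.
It fails at once if the robot touches the guard, the vial or its stopper (contact force between any of the fingers, the arm and guard above 0.3 N or contact force between any of the fingers, the arm and vial above 0.3 N).
It fails at once if the sled is lifted or tipped (z of sled in the frame of press above 0.02 m or angle between sled's own z axis and vertical above 0.2 rad).
It fails at once if the lever is pressed while the sled is not home (value of joint lever above 0.05 rad and x of sled in the frame of press below -0.008 m).
It fails at once if the lug or the lever's pad is taken between the fingers instead of pushed ((x of the grasp point in the frame of lug between -0.002 and 0.012 m and y of the grasp point in the frame of lug between -0.018 and 0.018 m and z of the grasp point in the frame of lug below 0.024 m) or (x of the grasp point in the frame of lever_pad between -0.017 and 0.017 m and y of the grasp point in the frame of lever_pad between -0.017 and 0.017 m and z of the grasp point in the frame of lever_pad below 0.008 m)).
It fails at once if a bystander is moved or lifted (distance of any of tube_rack, jar, spare_vial, pen from where it was at the start of the episode above 0.02 m or angle between any of tube_rack, jar, spare_vial, pen's own z axis and vertical above 0.3 rad).
It also fails if it takes over 45 s, if anything falls off the work surface, if the arm or the gripper's body presses on something with over 40 N, if the wrist force passes 120 N, or if a joint passes its speed limit or range.

### The arm

A 6-joint arm with a two-finger parallel gripper is mounted at the origin on the work surface. World frame = base frame: x ahead of the robot, y to its left, z up, the work surface at z = 0. Lengths are in m, angles in degrees, forces in N, time in s.
With the tool pointing down it reaches from about 0.375 to 0.9 m from the base axis. Payload 3.1 kg.
Tool frame: the origin (TCP) lies between the finger pads; the fingertips stand robot.finger_overhang ahead of it and the grasp point (between the pads) lies 6 mm ahead of it (robot.finger_overhang is the distance from the TCP to the fingertips, in m); z points along the fingers, y is the direction in which the jaws open and shut (so a half turn about z gives the same grasp; the last joint's range is limited). The gripper opens to 87 mm and grips with 3 to 60 N. Pads are 19 mm wide; open, the fingers measure 117 mm over their backs; the gripper's body (75 mm by 190 mm) begins 51 mm behind the grasp point.
Start: joints at [-76.92, 30.224, 82.088, -0, 67.689, -10.227], TCP at [0.247, -0.574, 0.248] pointing down, gripper open.
Joint ranges: [-176.69, 176.69], [-43.24, 126.21], [12.49, 139.97], [-82, 262], [0, 151.66], [-163.58, 163.58]. Speed limits (degrees/s): [159.86, 159.86, 180, 180, 180, 180].

### API

Orientations are given as a 3x3 rotation matrix whose columns are the frame's x, y, z axes.
In Python, from plant import status, eyes, finish_job, cut_out, robot gives the robot as it stands. The module is installed in compiled form; this text tells all that it offers.
- The arm moves only by the shell command python3 -m crank 'ROWS' [FORCE]. ROWS is text: rows parted by semicolons, each of 7 numbers parted by spaces: the shift along the tool's x, y, z in cm, then the turn, a rotation vector about the tool's x, y, z in degrees, then the gripper's target within -1 to 1 (fully open at 1, half-way at 0, shut at -1). A call has 1 to 8 rows; each row shifts and turns the pose as measured when the row begins, along the tool's axes as they then stand; what a row does not reach is not made up. A row lasts 1/10 s, in which the tool goes at most 50 mm and 8.59 degrees, less where a joint would pass 70% of its speed; a pose out of reach is approached as far as the arm can. A call with a gripper value outside its range is refused whole. The fingers move at their own pace and stop on an object; FORCE is the grip in N (left out, the last holds). Time passes only in rows, so rows that do not move let the fingers close. It gives the time, the measured TCP pose, the force and the opening at its end, in the units of the state.
- status.observe(): the state, without advancing time (a new reading comes with each control period).
- eyes.snapshot(name): name is "scene" or "side" or "wrist"; returns a dict with "frame" (480x640x3 uint8, red, green, blue), "z_map" (480x640 float32, m along the optical axis (not along the pixel's ray), 0 where there is no reading), "fx", "fy", "cx", "cy" (pixels), "extrinsics" (4x4, takes a point from camera to world coordinates). Camera axes: x right, y up, looking along -z (the intrinsics and any distortion apply to the point x, -y, -z); pixel columns grow to the right and rows downward; lengths in m; the calibration is good to about 2 mm. A picture is of the moment at which its call begins.
- finish_job(): hands the job in, once; it reports no verdict.
Trained networks look in a picture, given as the dict that the camera call returned (one of the last four; its "shot" number tells which), for a name from the list of things; names that differ only in an ending like _2 or _b are one class to them, and where a whole thing is asked for, a point or a joint stands for the part that bears it (a point fixed in the world has none). Each returns a list of dicts, best first, with "score" (0 to 1); they miss things now and then, are a little off and sometimes report something else, mostly with a low value. They report only what shows in the picture. A call takes as long as a camera call. They do not tell look-alikes from the thing itself.
- cut_out(query, picture): "region" (480x640 bool, what is visible of it) and "at" ([column, row] in pixels, amid what is visible of it).
The state is a dict: "clock": time; "joints": joint angles; "dq": joint speeds; "tau": joint torques, N m; "tcp_pos": TCP position; "ee_rot": TCP orientation; "wrist_force": force on the tool from outside, world axes, zero at the start; "ft_torque": the same for the moment, N m; "opening": finger opening in m.
Only numpy, scipy, OpenCV 4.12 (cv2) and the standard library are available. Lean on these libraries where they do the work, as an engineer would, in place of code of your own. Each camera call takes 0.05 s, during which the arm holds its last target. There are 200 camera calls.

## Working session

There is one attempt and no reset: what is moved stays moved. The work goes in short steps, Python scripts to look and compute and a shell command to move; the robot and the scene stay as the last step left them, time stands still between calls to the robot, and variables do not carry over. Pictures are saved under pics/ and viewed, about 8 in all and at most 12, crops included, and the job is handed in when it is done.

```bash
mkdir -p pics
cat > h.py <<'E'
import numpy as np, cv2
from plant import status, eyes, finish_job, cut_out, robot
def save(p,n,box=None,s=1):
    im=p["frame"][...,::-1]
    if box: im=im[box[1]:box[3],box[0]:box[2]]
    cv2.imwrite("pics/"+n,cv2.resize(im,None,fx=s,fy=s,interpolation=cv2.INTER_CUBIC))
def pt(p,u,v,z=None):
    z=p["z_map"][int(v),int(u)] if z is None else z
    c=np.array([(u-p["cx"])/p["fx"]*z,-(v-p["cy"])/p["fy"]*z,-z,1]); return (p["extrinsics"]@c)[:3]
def cloud(p):
    v,u=np.mgrid[:480,:640]; z=p["z_map"]
    c=np.stack([(u-p["cx"])/p["fx"]*z,-(v-p["cy"])/p["fy"]*z,-z,np.ones_like(z)],-1)
    return (c@p["extrinsics"].T)[...,:3]
def proj(p,w):
    c=np.linalg.inv(p["extrinsics"])@np.r_[w,1]; return p["cx"]+p["fx"]*c[0]/-c[2], p["cy"]+p["fy"]*c[1]/c[2]
E
python3 - <<'E'
from h import *
P={n:eyes.snapshot(n) for n in("scene","side","wrist")}
im=np.hstack([P["scene"]["frame"],P["side"]["frame"]])[...,::-1]
save(P["scene"],"a.png",s=1.25); save(P["side"],"b.png",s=1.25)
print(status.observe(),robot.finger_overhang,[k for k in P["scene"]])
for n,p in P.items():
    C=cloud(p); print(n,p["extrinsics"].round(3).tolist(),p["fx"])
    for q in("press","guard","sled","lug","lever_pad","vial","tube_rack","jar","spare_vial","pen"):
        for d in cut_out(q,p)[:3]:
            m=d["region"]&(p["z_map"]>0); print(q,round(d["score"],2),np.round(d["at"]),np.median(C[m],0).round(3) if m.any() else "")
E
```

```text
{'clock': 0.15, 'joints': array([-7.69184011e+01,  3.02679012e+01,  8.21404429e+01, -2.92588783e-04,
        6.76890324e+01, -1.02281203e+01]), 'dq': array([-0.03915693, -0.04067605, -0.15145785,  0.06289814, -0.17118786,
        0.04566356]), 'tau': array([ 7.44474964e-04, -4.40430343e+01, -1.76841474e+01,  6.32651802e-02,
        5.52751066e-02, -9.97737197e-05]), 'tcp_pos': array([ 0.24720959, -0.57345749,  0.24677873]), 'ee_rot': array([[ 9.18378560e-01,  3.95702754e-01, -3.89272976e-04],
       [ 3.95702834e-01, -9.18377118e-01,  1.65436507e-03],
       [ 2.97137421e-04, -1.67336983e-03, -9.99998556e-01]]), 'wrist_force': array([ 0.66357965, -0.11285456,  0.12568435]), 'ft_torque': array([-0.03951886,  0.01342861, -0.00999022]), 'opening': 0.08705635146320331} 0.025 ['frame', 'z_map', 'fx', 'fy', 'cx', 'cy', 'extrinsics', 'shot']
scene [[-0.121, -0.767, 0.631, 1.155], [0.993, -0.09, 0.08, 0.083], [-0.005, 0.636, 0.772, 0.881], [0.0, 0.0, 0.0, 1.0]] 523.9266414557155
press 0.87 [276. 302.] [ 0.664 -0.074  0.096]
press 0.28 [275. 279.] [ 0.594 -0.08   0.075]
guard 0.96 [281. 301.]
[... 942 characters left out ...]
15. 307.] [0.435 0.124 0.011]
sled 0.81 [329. 246.] [ 0.544 -0.085  0.021]
sled 0.8 [242. 284.] [0.63  0.153 0.012]
lug 0.98 [240. 283.] [0.629 0.153 0.012]
lug 0.82 [434. 276.] [ 0.28  -0.174  0.011]
lug 0.61 [314. 306.] [0.437 0.123 0.01 ]
lever_pad 0.53 [303. 210.] [ 0.635 -0.103  0.107]
vial 0.65 [327. 310.] [0.387 0.144 0.04 ]
vial 0.64 [389. 220.] [ 0.507 -0.323  0.026]
vial 0.62 [424. 260.] [ 0.334 -0.194  0.025]
tube_rack 0.71 [183. 342.] [0.516 0.393 0.061]
pen 0.75 [332. 248.] [ 0.541 -0.086  0.022]
pen 0.43 [376. 206.] [ 0.597 -0.4    0.01 ]
wrist [[0.395, 0.876, 0.277, 0.325], [-0.919, 0.378, 0.117, -0.541], [-0.002, -0.301, 0.954, 0.385], [0.0, 0.0, 0.0, 1.0]] 363.87484118718874
```

View pics/a.png

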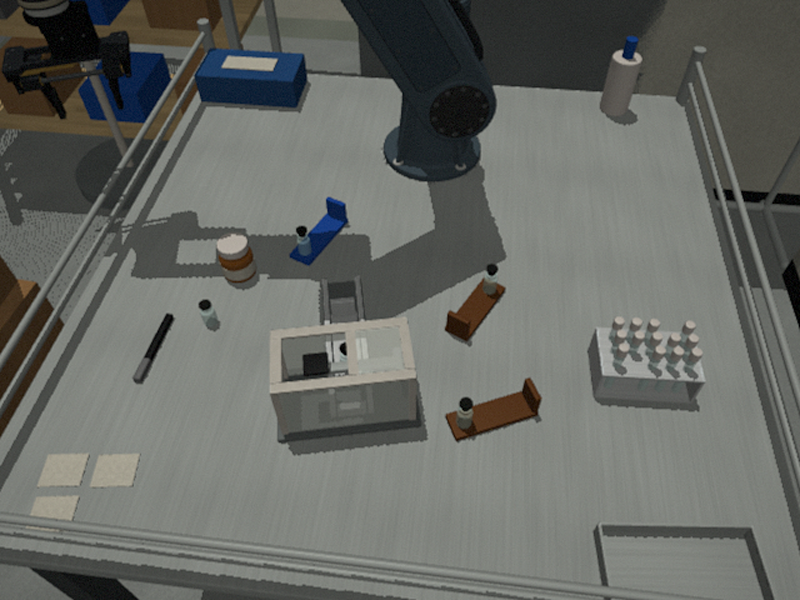

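View pics/b.png

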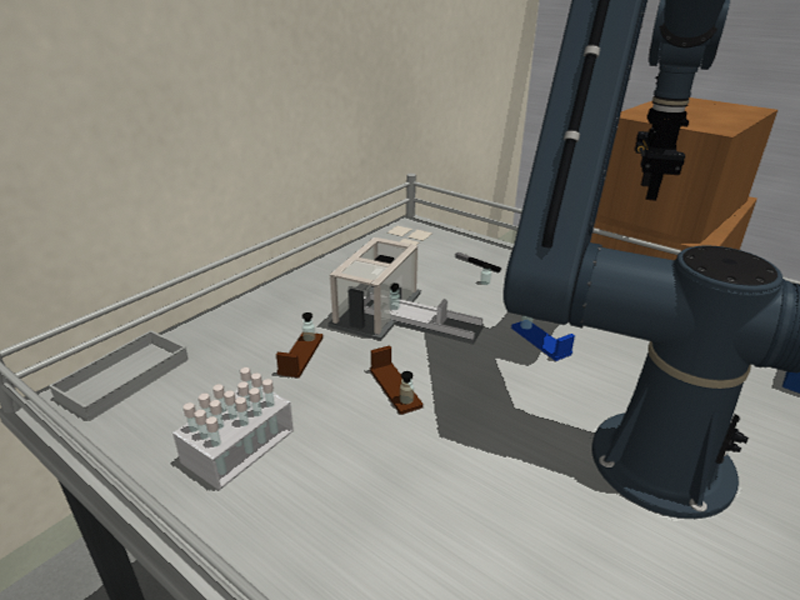

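Two views: the aluminium sled is in the press channel (scene view at (343,290), side view at (440,310)). The look-alikes are the blue one (320,232) and the browns (478,305) and (497,410) in the scene view. I choose the aluminium one and will fit the press pose next.

Run:
```python
from h import *
for n in("scene","side"):
    p=eyes.snapshot(n); C=cloud(p)
    box=(abs(C[...,0]-.62)<.16)&(abs(C[...,1]+.06)<.16)&(p["z_map"]>0)
    m=box&(abs(C[...,2]-.125)<.006)
    m=cv2.morphologyEx(m.astype(np.uint8),cv2.MORPH_OPEN,np.ones((2,2)))>0
    q=C[m]; print(n,m.sum(),"z",np.median(q[:,2]).round(4))
    (c,s,a)=cv2.minAreaRect((q[:,:2]*1000).astype(np.float32)); print("rect",np.round(c,1),np.round(s,1),a)
    k=q[:,:2]; 
    # pad
    for d in cut_out("lever_pad",p)[:1]:
        mm=d["region"]&(abs(C[...,2]-.108)<.006); 
        if mm.any(): print("pad",mm.sum(),cv2.minAreaRect((C[mm][:,:2]*1000).astype(np.float32)),np.median(C[mm],0))
    # lug: points z .03-.06 near x .46-.53
    l=(abs(C[...,0]-.51)<.07)&(abs(C[...,1]+.09)<.06)&(C[...,2]>.033)&(C[...,2]<.066)
    q=C[l]; print("lug",l.sum(),q.min(0).round(4),q.max(0).round(4))
    t=q[q[:,2]>.054]; print("lugtop",len(t),t.mean(0).round(4),cv2.minAreaRect((t[:,:2]*1000).astype(np.float32)))
    print("lugproj",proj(p,q.mean(0)))
    if n=="scene": save(p,"c.png",(200,200,360,360),4.5)
```

```text
scene 4055 z 0.1243
rect [825.7 -16.7] [687.7 212.3] 13.770241737365723
pad 351 ((645.1734619140625, -107.32977294921875), (37.80976104736328, 36.5977783203125), 15.539570808410645) [ 0.64675596 -0.10686644  0.10738935]
lug 212 [ 0.4768 -0.1223  0.0336] [ 0.4962 -0.0827  0.0609]
lugtop 92 [ 0.486  -0.1025  0.0573] ((485.2790222167969, -102.67089080810547), (12.154781341552734, 39.57058334350586), 16.408607482910156)
lugproj (np.float64(273.9075142971851), np.float64(242.93334965708127))
side 1139 z 0.1241
rect [417.3 225.3] [ 171.  1392.1] 35.767879486083984
pad 40 ((641.8079833984375, -108.33817291259766), (29.800138473510742, 25.493064880371094), 18.407257080078125) [ 0.6428652 -0.1096203  0.108131 ]
lug 138 [ 0.4745 -0.1249  0.0331] [ 0.5799 -0.0303  0.0654]
lugtop 47 [ 0.5046 -0.0871  0.0579] ((529.841064453125, -78.73554992675781), (121.51570892333984, 40.895469665527344), 28.94734001159668)
lugproj (np.float64(340.03560421985287), np.float64(245.58502074032543))
```

View pics/c.png

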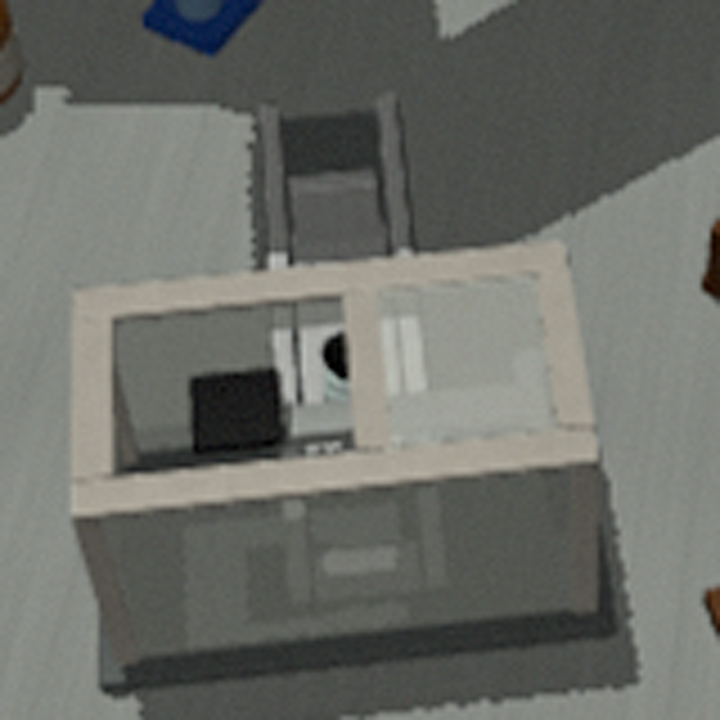

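The crop shows the aluminium sled with its lug at about crop (335,145), and the black pad at (235,410) under the open window; the bare channel end is toward the robot. I'll fit the roof more tightly.

Run:
```python
from h import *
from scipy.optimize import least_squares
p=eyes.snapshot("scene"); C=cloud(p)
box=(abs(C[...,0]-.64)<.15)&(abs(C[...,1]+.06)<.15)&(p["z_map"]>0)
m=box&(abs(C[...,2]-.1245)<.004)
n,lab,st,_=cv2.connectedComponentsWithStats(m.astype(np.uint8)); i=1+st[1:,4].argmax()
q=C[lab==i][:,:2]*1000
c,s,a=cv2.minAreaRect(q.astype(np.float32)); print("rect",c,s,a)
th=np.radians(a if s[0]<s[1] else a-90); R=np.array([[np.cos(th),-np.sin(th)],[np.sin(th),np.cos(th)]])
l=(q-np.array(c))@R; print("ext pct",np.percentile(l,[0,.5,99.5,100],axis=0).round(1).tolist())
o=np.array(c)+R@[0,6]; print("th",np.degrees(th),"origin",o)
# window from inner hole edges
f=lambda w:(np.array(w)/1000-0)
def P(x):return ((np.array(x)-o)@R).round(1)
print("pad in press",P([646,-107]), P([645.2,-107.3]),"lugtop",P([485.3,-102.7]))
im=p["frame"][...,::-1].copy().astype(np.uint8); im=cv2.resize(im,None,fx=4,fy=4)
def dr(x0,x1,y0,y1,z,col):
    k=np.array([[proj(p,np.r_[(o+R@[x,y])/1000,z]) for x,y in((x0,y0),(x1,y0),(x1,y1),(x0,y1))]])
    cv2.polylines(im,[(k[0]*4+2).astype(int)],1,col,1)
dr(-54,54,-106,94,.125,(0,0,255)); dr(-38,38,-90,2,.125,(0,255,0)); dr(-18,18,-62,-26,.108,(255,255,0)); dr(-235,-54,-33,33,.024,(255,0,255))
cv2.imwrite("pics/d.png",im[800:1400,740:1500])
# lug top
mm=(abs(C[...,2]-.058)<.003)&(abs(C[...,0]-.49)<.03)&(abs(C[...,1]+.1)<.05); k=(C[mm][:,:2]*1000-o)@R
print("lug top press", np.percentile(k,[2,50,98],axis=0).round(1).tolist())
```

```text
rect (636.1134033203125, -71.07317352294922) (111.44168853759766, 200.02532958984375) 14.084954261779785
ext pct [[-55.7, -100.0], [-54.1, -99.6], [54.5, 99.1], [55.7, 100.0]]
th 14.084954261779785 origin [634.65324142 -65.2535578 ]
pad in press [  0.8 -43.3] [ -0.  -43.3] lugtop [-154.    0.]
lug top press [[-159.7, -19.2], [-153.0, 1.4], [-147.8, 19.4]]
```

View pics/d.png

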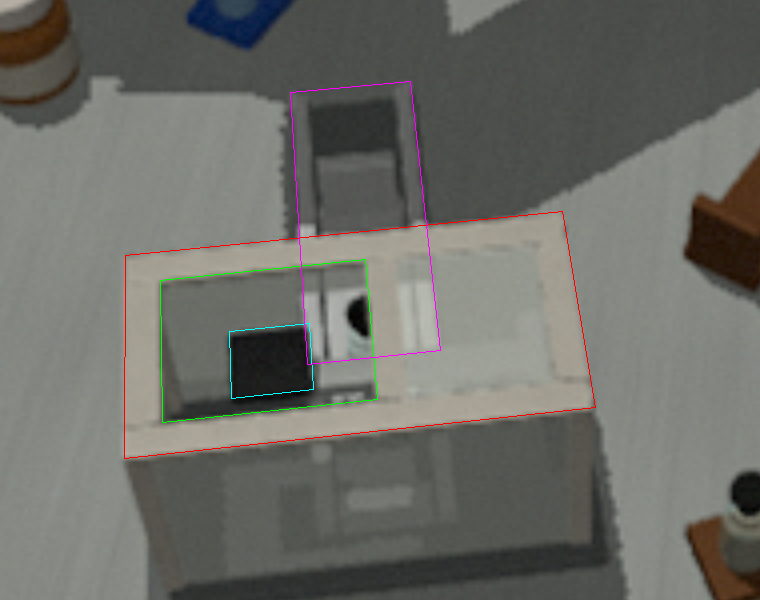

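The fit is good: outlines match guard, window and pad within about 2 mm. Press origin is (634.5, −65.2) mm at 14.1°, and the lug face is at press x ≈ −159. Next I align the tool, shut the fingers and travel high to behind the lug.

```bash
cat >> h.py <<'E'
TH=np.radians(14.08); O=np.array([.6345,-.0652])
def where():
    """TCP in press frame (mm), tool yaw error"""
    s=status.observe(); c,n=np.cos(TH),np.sin(TH); d=s["tcp_pos"][:2]-O; R=s["ee_rot"]
    F=s["wrist_force"]
    print("t",round(s["clock"],2),"press x,y,z mm",np.round([1e3*(c*d[0]+n*d[1]),1e3*(-n*d[0]+c*d[1]),1e3*s["tcp_pos"][2]],1),"tool-x yaw minus press",round(np.degrees(np.arctan2(R[1,0],R[0,0])-TH),2),"tz",R[:,2].round(4),"F press",np.round([c*F[0]+n*F[1],-n*F[0]+c*F[1],F[2]],1),"open",round(s["opening"],4))
E
python3 -m crank '0 0 0 0 0 4.6 -1;0 0 0 0 0 4.6 -1;2.8 -3.8 0 0 0 0 -1;3 -4 0 0 0 0 -1;3 -4 0 0 0 0 -1;3 -4 0 0 0 0 -1;3 -4 0 0 0 0 -1;3 -4 0 0 0 0 -1' 20; python3 -c "from h import *;where()"
```

```text
clock: 2.7
tcp_pos: [0.3642, -0.3047, 0.2462]
ee_rot: [[0.974, 0.225, 0.003], [0.225, -0.974, -0.009], [0.001, 0.01, -1.0]]
wrist_force: [0.5, 0.2, -1.1]
opening: 0.0314
t 2.7 press x,y,z mm [-320.4 -166.5  246.2] tool-x yaw minus press -1.07 tz [ 0.0031 -0.0094 -1.    ] F press [ 0.6  0.1 -1.1] open 0.0314
```

```bash
python3 -m crank '2.5 -3.7 0 0 0 -1 -1;2.8 -4 0 0 0 0 -1;2.8 -4 0 0 0 0 -1;2 -2.8 0 0 0 0 -1;0 0 0 0 0 0 -1;0 0 0 0 0 0 -1;0 0 0 0 0 0 -1' 20; python3 -c "from h import *;where()"
```

```text
clock: 3.4
tcp_pos: [0.4304, -0.1296, 0.2465]
ee_rot: [[0.968, 0.25, 0.007], [0.25, -0.968, -0.011], [0.004, 0.012, -1.0]]
wrist_force: [-0.3, -0.2, 0.5]
opening: 0.0004
t 3.4 press x,y,z mm [-213.6  -12.8  246.5] tool-x yaw minus press 0.42 tz [ 0.0072 -0.011  -0.9999] F press [-0.4 -0.1  0.5] open 0.0004
```

```bash
python3 -m crank '0.3 -1.2 3 0.7 -0.25 0 -1;0.2 0 4.5 0 0 0 -1;0 0 4.5 0 0 0 -1;0 0 3.5 0 0 0 -1;0 0 1.5 0 0 0 -1;0 0 0 0 0 0 -1' 20
python3 - <<'E'
from h import *
where(); p=eyes.snapshot("side"); save(p,"e.png",(270,150,450,285),4.4)
E
```

```text
clock: 4.0
tcp_pos: [0.4378, -0.1299, 0.0732]
ee_rot: [[0.972, 0.236, 0.013], [0.236, -0.972, -0.009], [0.01, 0.012, -1.0]]
wrist_force: [0.2, 0.2, 0.2]
opening: 0.0004
t 4.0 press x,y,z mm [-206.5  -14.9   73.2] tool-x yaw minus press -0.4 tz [ 0.0126 -0.0092 -0.9999] F press [0.2 0.1 0.2] open 0.0004
```

View pics/e.png

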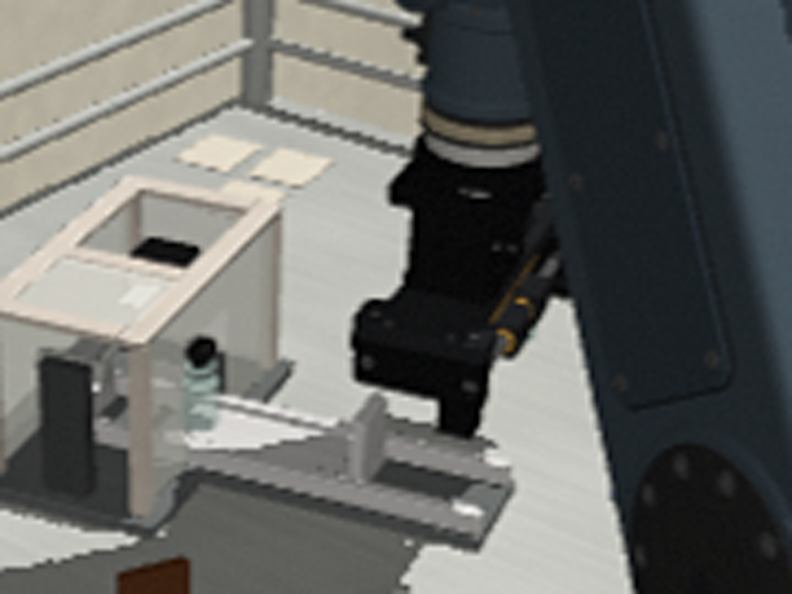

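The crop shows the shut fingers (460,410) behind the lug (370,440), sitting too far right, at y = −15. I correct that, lower to lug height and start pushing.

```bash
python3 -m crank '0 -1 0.7 0 0 0 -1;0 -0.5 0.7 0 0 0 -1;0 -0.2 0.2 0 -0.5 0 -1;0 0 0 0 0 0 -1' 20; python3 -c "from h import *;where()"
```

```text
clock: 4.45
tcp_pos: [0.4358, -0.115, 0.0595]
ee_rot: [[0.972, 0.233, 0.01], [0.234, -0.972, -0.016], [0.007, 0.018, -1.0]]
wrist_force: [0.1, 1.0, 0.2]
opening: 0.0005
t 4.45 press x,y,z mm [-204.8    0.    59.5] tool-x yaw minus press -0.57 tz [ 0.0105 -0.0156 -0.9998] F press [0.4 0.9 0.2] open 0.0005
```

```bash
python3 -m crank '2 0 0 0 0 0 -1;1.2 0 0 0 0 0 -1;0.8 0 0 0 0 0 -1;0.8 0 0 0 0 0 -1;0.8 0 0 0 0 0 -1' 20; python3 -c "from h import *;where()"
```

```text
clock: 4.95
tcp_pos: [0.4904, -0.1, 0.0611]
ee_rot: [[0.972, 0.235, 0.007], [0.235, -0.972, -0.015], [0.003, 0.016, -1.0]]
wrist_force: [-1.0, 0.1, -0.8]
opening: 0.0007
t 4.95 press x,y,z mm [-148.2    1.3   61.1] tool-x yaw minus press -0.47 tz [ 0.0071 -0.0149 -0.9999] F press [-1.   0.4 -0.8] open 0.0007
```

```bash
python3 -m crank '0.3 0 0 0 0 0 -1;0 0 0 0 0 0 -1' 20
python3 - <<'E'
from h import *
where()
p=eyes.snapshot("side"); save(p,"f.png",(270,150,450,285),4.4)
p=eyes.snapshot("scene"); C=cloud(p); m=(abs(C[...,2]-.058)<.003)&(p["z_map"]>0)&(C[...,0]<.58)&(C[...,0]>.45)&(abs(C[...,1]+.09)<.05)
c,n=np.cos(TH),np.sin(TH);d=C[m][:,:2]-O; x=c*d[:,0]+n*d[:,1]; print(m.sum(),np.percentile(x,[2,50,98])*1e3 if m.any() else"")
E
```

```text
clock: 5.15
tcp_pos: [0.4943, -0.0991, 0.0611]
ee_rot: [[0.972, 0.236, 0.007], [0.236, -0.972, -0.015], [0.004, 0.017, -1.0]]
wrist_force: [-1.4, -0.4, 0.1]
opening: 0.0006
t 5.15 press x,y,z mm [-144.2    1.3   61.1] tool-x yaw minus press -0.41 tz [ 0.0075 -0.0152 -0.9999] F press [-1.4 -0.1  0.1] open 0.0006
100 [-136.61809118 -127.54849882 -120.89693249]
```

View pics/f.png

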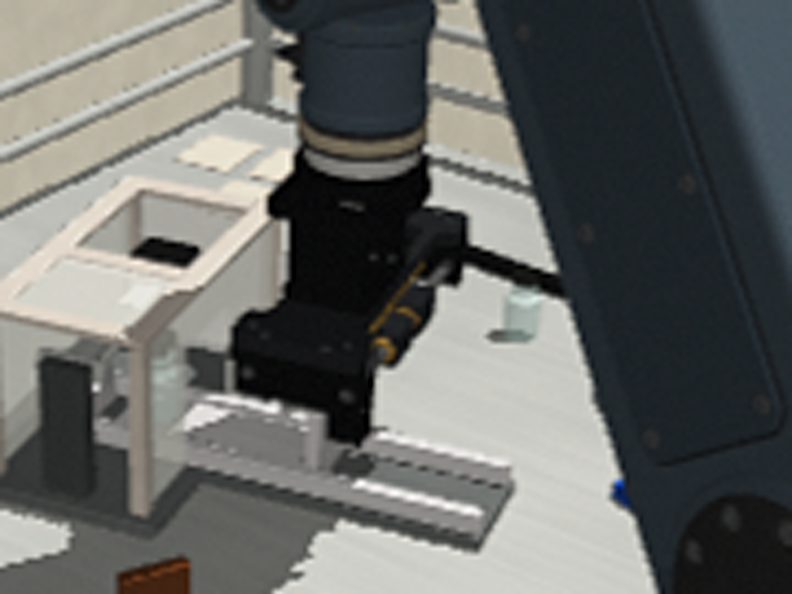

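The sled is moving: in the crop the lug is against the fingers at (315,435), and its face is now near −134. I carry on to the stop.

```bash
python3 -m crank '0.7 0 0 0 0 0 -1;0.7 0 0 0 0 0 -1;0.5 0 0 0 0 0 -1;0.3 0 0 0 0 0 -1' 20; python3 -c "from h import *;where()"
```

```text
clock: 5.65
tcp_pos: [0.5139, -0.0937, 0.061]
ee_rot: [[0.972, 0.236, 0.001], [0.236, -0.972, -0.014], [-0.002, 0.014, -1.0]]
wrist_force: [-7.7, -5.2, 5.1]
opening: 0.0007
t 5.65 press x,y,z mm [-123.9    1.7   61. ] tool-x yaw minus press -0.45 tz [ 0.0013 -0.014  -0.9999] F press [-8.8 -3.2  5.1] open 0.0007
```

```bash
python3 -m crank '0.3 0 0 0 0 0 -1;0.3 0 0 0 0 0 -1' 20; python3 -c "from h import *;where()"; python3 -m crank '0.4 0 0 0 0 0 -1;0.4 0 0 0 0 0 -1' 20; python3 -c "from h import *;where()"
```

```text
clock: 5.85
tcp_pos: [0.5137, -0.0924, 0.0606]
ee_rot: [[0.971, 0.239, -0.014], [0.239, -0.971, -0.013], [-0.017, 0.01, -1.0]]
wrist_force: [-7.9, -5.5, 4.3]
opening: 0.0002
t 5.85 press x,y,z mm [-123.8    3.    60.6] tool-x yaw minus press -0.24 tz [-0.0142 -0.0134 -0.9998] F press [-9.  -3.4  4.3] open 0.0002
clock: 6.05
tcp_pos: [0.5135, -0.091, 0.0601]
ee_rot: [[0.969, 0.243, -0.033], [0.243, -0.97, -0.013], [-0.035, 0.004, -0.999]]
wrist_force: [-9.4, -7.0, 5.7]
opening: 0.0006
t 6.05 press x,y,z mm [-123.6    4.4   60.1] tool-x yaw minus press -0.03 tz [-0.0332 -0.0128 -0.9994] F press [-10.8  -4.5   5.7] open 0.0006
```

Run:
```python
from h import *
c,n=np.cos(TH),np.sin(TH)
p=eyes.snapshot("scene"); C=cloud(p); d=C[...,:2]-O; X=1e3*(c*d[...,0]+n*d[...,1]); Y=1e3*(-n*d[...,0]+c*d[...,1]); Z=C[...,2]*1e3
m=(abs(Z-58)<3)&(abs(X+115)<25)&(abs(Y)<22); print("lugtop",m.sum(),np.percentile(X[m],[2,50,98]).round(1))
m=(abs(Z-76)<5)&(abs(X)<60)&(abs(Y)<22); print("stopper",m.sum(),X[m].mean() if m.any() else 0,Y[m].mean() if m.any() else 0)
save(p,"g.png",(210,200,350,330),5.5)
```

```text
lugtop 52 [-115.7 -109.3 -105.7]
stopper 83 46.717197918437684 -1.2928281986090782
```

View pics/g.png

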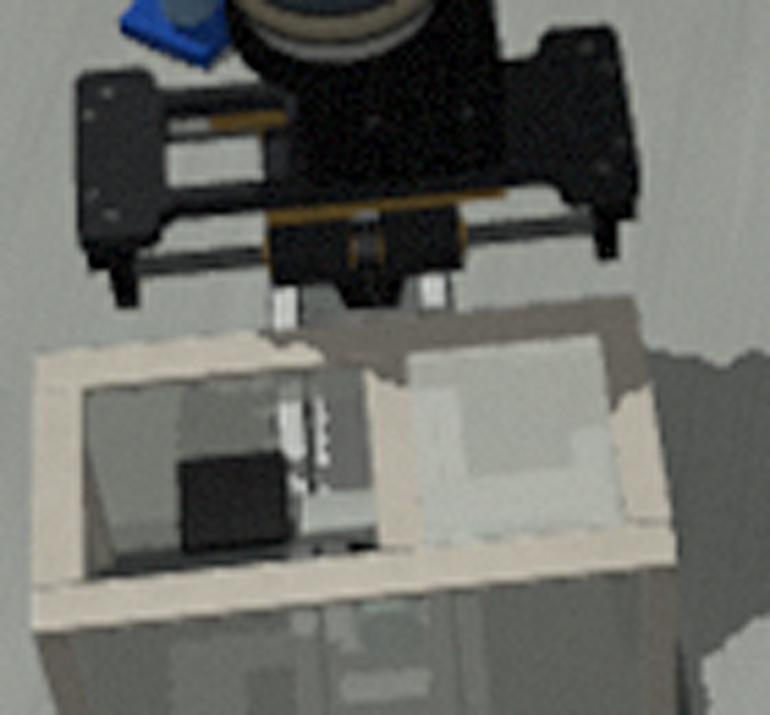

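The pushing has stalled at TCP −123.7 with the lug reading about where home should be, within 3 mm. The tool is tilting and drifting, so I back off, straighten and push once more, firmer, to be sure it is the stop.

```bash
python3 -m crank '-0.8 0.4 0 0 1 0 -1;-0.3 0.1 0 0.7 0.8 0 -1;0 0 0 0 0 0 -1' 20; python3 -c "from h import *;where()"; python3 -m crank '0.8 0 0 0 0 0 -1;1 0 0 0 0 0 -1;1 0 0 0 0 0 -1' 20; python3 -c "from h import *;where()"
```

```text
clock: 6.4
tcp_pos: [0.5051, -0.0992, 0.0605]
ee_rot: [[0.97, 0.243, -0.003], [0.243, -0.97, 0.006], [-0.001, -0.007, -1.0]]
wrist_force: [0.5, 0.5, 0.8]
opening: 0.0003
t 6.4 press x,y,z mm [-133.8   -1.5   60.5] tool-x yaw minus press -0.03 tz [-0.0031  0.0063 -1.    ] F press [0.6 0.4 0.8] open 0.0003
clock: 6.7
tcp_pos: [0.5145, -0.0932, 0.0595]
ee_rot: [[0.966, 0.253, -0.05], [0.254, -0.967, 0.006], [-0.046, -0.019, -0.999]]
wrist_force: [-26.5, -19.8, 13.2]
opening: 0.0008
t 6.7 press x,y,z mm [-123.2    2.1   59.5] tool-x yaw minus press 0.64 tz [-0.0497  0.0065 -0.9987] F press [-30.5 -12.8  13.2] open 0.0008
```

At 30 N there is no further motion, so the sled is home. I retreat, lift and go above the window.

```bash
python3 -m crank '-1.5 0 0 0 1.5 0 -1;-1.5 0 0 0 1.3 0 -1;0 0 -4 0 0 0 -1;0 0 -4.5 0 0 0 -1;0 0 -4 0 0 0 -1;0 0 -2 0 0 0 -1;0 0 0 0 0 0 -1' 20; python3 -c "from h import *;where()"
```

```text
clock: 7.4
tcp_pos: [0.4915, -0.1033, 0.2103]
ee_rot: [[0.967, 0.256, -0.0], [0.256, -0.966, 0.016], [0.004, -0.016, -1.0]]
wrist_force: [0.1, 0.6, -0.3]
opening: 0.0005
t 7.4 press x,y,z mm [-147.9   -2.2  210.3] tool-x yaw minus press 0.77 tz [-2.000e-04  1.610e-02 -9.999e-01] F press [ 0.2  0.5 -0.3] open 0.0005
```

```bash
python3 -m crank '4 1.2 0 -0.5 0 0.7 -1;4 1.2 0 -0.4 0 0 -1;4 1.2 0 0 0 0 -1;2.8 0.6 0 0 0 0 -1;0 0 0 0 0 0 -1;0 0 0 0 0 0 -1' 20; python3 -c "from h import *;where()"
```

```text
clock: 8.0
tcp_pos: [0.6509, -0.1029, 0.2036]
ee_rot: [[0.969, 0.246, -0.002], [0.246, -0.969, 0.002], [-0.002, -0.002, -1.0]]
wrist_force: [-0.5, -0.2, -0.4]
opening: 0.0003
t 8.0 press x,y,z mm [  6.7 -40.5 203.6] tool-x yaw minus press 0.17 tz [-0.002   0.0016 -1.    ] F press [-0.5 -0.1 -0.4] open 0.0003
```

```bash
python3 -m crank '-0.6 0.35 1.5 0 0 0 -1;-0.1 0 1.8 0 0 0 -1;0 0 1 0 0 0 -1;0 0 0 0 0 0 -1' 20
python3 - <<'E'
from h import *
where()
p=eyes.snapshot("scene"); save(p,"i.png",(190,170,360,330),4)
p=eyes.snapshot("side"); save(p,"j.png",(250,120,400,260),5)
a=cv2.imread("pics/i.png");b=cv2.imread("pics/j.png");h=480
r=lambda x:cv2.resize(x,(int(x.shape[1]*400/x.shape[0]),400))
k=np.hstack([r(a),r(b)]);print(k.shape);cv2.imwrite("pics/k.png",k[:,:800])
E
```

```text
clock: 8.4
tcp_pos: [0.6408, -0.1061, 0.1563]
ee_rot: [[0.969, 0.247, -0.009], [0.247, -0.969, 0.003], [-0.008, -0.005, -1.0]]
wrist_force: [-0.2, 0.7, -0.5]
opening: 0.0006
t 8.4 press x,y,z mm [ -3.9 -41.2 156.3] tool-x yaw minus press 0.21 tz [-0.0088  0.0034 -1.    ] F press [-0.   0.8 -0.5] open 0.0006
(400, 853, 3)
```

View pics/k.png

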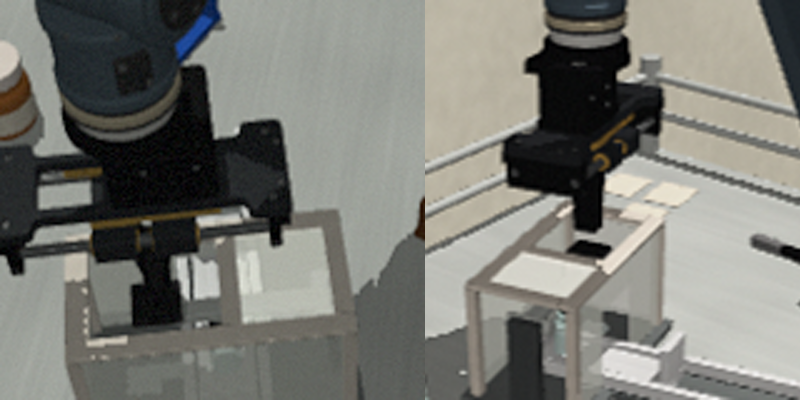

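Shut fingers (155,270 left; 590,215 right) hang over the pad inside the window opening. Next I centre them and descend.

```bash
python3 -m crank '0.3 0.25 0.5 0 0.4 0 -1;0.1 0 0.9 0 0 0 -1;0 0 0.5 0 0 0 -1;0 0 0 0 0 0 -1' 20; python3 -c "from h import *;where()"
```

```text
clock: 8.9
tcp_pos: [0.6485, -0.1085, 0.14]
ee_rot: [[0.969, 0.247, 0.007], [0.247, -0.969, 0.003], [0.007, -0.001, -1.0]]
wrist_force: [-0.2, 0.5, -0.1]
opening: 0.0005
t 8.9 press x,y,z mm [  3.  -45.4 140. ] tool-x yaw minus press 0.2 tz [ 0.0067  0.0025 -1.    ] F press [-0.1  0.5 -0.1] open 0.0005
```

```bash
python3 -m crank '-0.2 0 0.7 0 0 0 -1;0 0 0.6 0 0 0 -1;0 0 0.6 0 0 0 -1;0 0 0.6 0 0 0 -1' 20; python3 -c "from h import *;where()"; python3 -m crank '0 0 0.6 0 0 0 -1;0 0 0.6 0 0 0 -1' 20; python3 -c "from h import *;where()"
```

```text
clock: 9.3
tcp_pos: [0.6475, -0.1105, 0.1172]
ee_rot: [[0.969, 0.248, 0.009], [0.248, -0.969, -0.001], [0.009, 0.003, -1.0]]
wrist_force: [-1.2, 0.5, 8.6]
opening: 0.0006
t 9.3 press x,y,z mm [  1.6 -47.2 117.2] tool-x yaw minus press 0.26 tz [ 9.5e-03 -9.0e-04 -1.0e+00] F press [-1.1  0.8  8.6] open 0.0006
clock: 9.5
tcp_pos: [0.6478, -0.1106, 0.1152]
ee_rot: [[0.969, 0.248, 0.01], [0.248, -0.969, -0.001], [0.009, 0.004, -1.0]]
wrist_force: [-12.6, 2.9, 39.9]
opening: 0.0006
t 9.5 press x,y,z mm [  1.8 -47.2 115.2] tool-x yaw minus press 0.3 tz [ 0.0099 -0.0013 -1.    ] F press [-11.5   5.9  39.9] open 0.0006
```

Hard stop at 18 mm down with 40 N. I hold for one row with less force, then lift straight out.

```bash
python3 -m crank '0 0 0.3 0 0 0 -1;0 0 0.2 0 0 0 -1;0 0 -1 0 0 0 -1;0 0 -2 0 0 0 -1;0 0 -2 0 0 0 -1;0 0 -3 0 0 0 -1;0 0 -4 0 0 0 -1;0 0 0 0 0 0 -1' 20; python3 -c "from h import *;where()"
```

```text
clock: 10.3
tcp_pos: [0.6459, -0.1096, 0.2413]
ee_rot: [[0.969, 0.249, 0.01], [0.249, -0.969, -0.0], [0.01, 0.003, -1.0]]
wrist_force: [0.7, -0.6, 1.4]
opening: 0.0002
t 10.3 press x,y,z mm [ 2.000e-01 -4.580e+01  2.413e+02] tool-x yaw minus press 0.31 tz [ 1.030e-02 -5.000e-04 -9.999e-01] F press [ 0.5 -0.8  1.4] open 0.0002
```

```bash
python3 -m crank '-4 0 -1 0 0 0 -1;-4 0 0 0 0 0 -1;-4 0 0 0 0 0 -1;-4 0 0 0 0 0 -1;-2 0 0 0 0 0 -1;0 0 0 0 0 0 -1' 20
python3 - <<'E'
from h import *
where(); c,n=np.cos(TH),np.sin(TH)
for nm in("scene","side"):
    p=eyes.snapshot(nm); C=cloud(p); d=C[...,:2]-O; X=1e3*(c*d[...,0]+n*d[...,1]); Y=1e3*(-n*d[...,0]+c*d[...,1]); Z=C[...,2]*1e3
    m=(abs(X)<14)&(abs(Y+44)<14)&(Z>80)&(Z<115); print(nm,"pad z",m.sum(),np.median(Z[m]))
    m=(abs(Z-58)<3)&(abs(X+110)<15)&(abs(Y)<18); print("lugtop x",m.sum(),np.percentile(X[m],[2,50,98]) if m.any() else "")
    save(p,"l%s.png"%nm,*(((200,190,360,350),) if nm=="scene" else ((270,150,430,310),)),s=2.5)
cv2.imwrite("pics/m.png",np.hstack([cv2.imread("pics/lscene.png"),cv2.imread("pics/lside.png")]))
E
```

```text
clock: 10.9
tcp_pos: [0.4649, -0.1539, 0.2461]
ee_rot: [[0.968, 0.251, 0.008], [0.251, -0.968, 0.002], [0.008, 0.0, -1.0]]
wrist_force: [-0.5, 0.6, -0.5]
opening: 0.0003
t 10.9 press x,y,z mm [-186.1  -44.7  246.1] tool-x yaw minus press 0.44 tz [ 0.008   0.0016 -1.    ] F press [-0.3  0.7 -0.5] open 0.0003
scene pad z 203 107.78638636241456
lugtop x 31 [-113.13348644 -108.93748005 -105.74915989]
side pad z 45 107.65139265849166
lugtop x 30 [-113.07130707 -109.24194607 -103.38628279]
```

View pics/m.png

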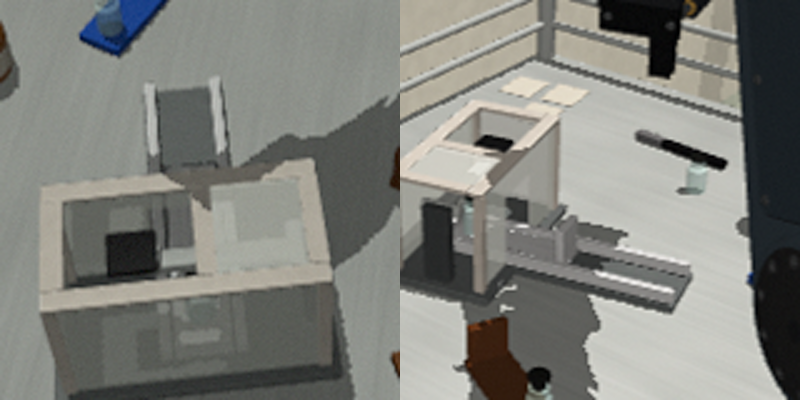

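The lever is back up with the pad at 107.7 mm, the lug is at its home position, and the arm is clear. I hand in.

```bash
python3 -c "from plant import finish_job;print(finish_job())"
```

```text
the job is handed in; nothing more can be done
None
```

I pushed the aluminium sled by its lug with the fingers shut until it was against the stop. I then pressed the lever's pad down through the window to its hard stop, and the lever sprang back up. I handed the job in at about 11 s, and no verdict was reported.

- **Sled home:** a second push at 30 N moved it no further. The cameras put the lug's outer face at about x = −113 to −114 mm, against −112 mm expected, so the sled's origin is about 0 to +1 mm. An earlier reading, with the fingers partly hiding the lug, came out 2–3 mm shorter, so the two disagree by that much, about what the calibration allows.
- **Stopper seated:** the pad went down about 18 mm, to about 0.15 rad, and stopped hard at 40 N. I could not see the stopper itself, so this rests on the travel and the hard stop.
- **Lever back up:** both cameras show the pad at 107.7 mm, against 108 mm at rest.
- **Contact:** I noticed no contact with the guard or vial. I did not re-measure the bystanders, but the arm went nowhere near them.
- **Tool drift:** the tool tilted up to about 3° and drifted about 4 mm sideways while pushing against the stop. I straightened it before pressing.

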